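Seat a parcel on the sloping scan stand and trip its plunger

TASK

Set the orange-taped parcel down gently on the sloping rails of the scan stand, label side out, lying flat and straight along the rails with its lower end against the ledge, and let go of it. Then push the red sprung plunger beside it fully down to log the parcel, and release it so it springs back. Leave the other carton, the tape roll and the pen cup where they are, and do not trip the plunger before the parcel is in place.

Things in the scene. Friction and masses are not known exactly. Their poses are not given: they have to be found in the camera images.
- parcel: the parcel to scan: brown carton 150 long (its x) x 58 wide (its y) x 44 high (its z), about 0.25 kg, with ORANGE tape along its top and ends and a white label on top; lies flat on the table, label up. Origin: centre of its underside. Grip it across the 58 mm width.
- cradle: scan stand's cradle, fixed: two steel rails (195 long, 46 over both) sloping up away from the robot at 0.42 rad (24 deg), lower end 105 above the table. Origin: in the plane of the rail tops, midway, at the ledge's inner face. x: up the slope, y: left across the rails, z: normal of the rails. A parcel fully home has its origin at (75,0,0), either end down.
- ledge (a point): middle of the top edge of the black ledge across the cradle's lower end; ledge 56 wide, 8 thick (cradle x -8 to 0), 14 above the rail plane. Beside the rails the space is free for fingers, to 15 below the rail plane and out to 75 to the right, where the plunger's yellow housing begins
- scanner (a point): middle of the front face of the black scanner head that stands across the upper end of the rails: 72 wide, cradle x 195 to 245, up to 57 above the rail plane
- plunger (a joint): travel of the red sprung plunger, m: 0 is up, 0.016 fully down; about 3 N to start it and 10 N fully down; springs back by itself
- plunger_top (a point): centre of the top face of the plunger's red round cap (44 diameter, 10 thick); moves with the cap. At rest it is at (75, -105, 40) mm in the cradle's frame; the plunger is pushed along the cradle's -z, i.e. square to the slope (24 deg from vertical)
- other_carton: bystander: carton of the same size as the parcel but with BLUE tape; the two swap places from run to run. Origin: centre of its underside
- tape_roll: bystander: roll of amber tape lying flat, 96 diameter, 48 high. Origin: centre of its underside
- pen_cup: bystander: empty dark steel cup, 76 diameter, 95 high. Origin: centre of its underside

How it is judged:
By the outcome, as a careful person would: the job done as asked, in the order asked, and still so for the second after the job is handed in, with the robot touching nothing.
It also fails if it takes over 51 s, if anything falls off the work surface, if the arm or the gripper's body presses on something with over 40 N, if the wrist force passes 120 N, or if a joint passes its speed limit or range.

ROBOT

A 6-joint arm with a two-finger parallel gripper is mounted at the origin on the work surface. World frame = base frame: x ahead of the robot, y to its left, z up, the work surface at z = 0. Lengths are in mm, angles in degrees, forces in N, time in s.
With the tool pointing down it reaches from about 300 to 850 mm from the base axis. Payload 4.2 kg.
Tool frame: the origin (TCP) lies on the centre line of the jaws, within the pads' length; the fingertips stand 14 mm ahead of it and the grasp point (between the pads) lies 5 mm behind it; z points along the fingers, y is the line along which they close (so a half turn about z gives the same grasp; the last joint's range is limited). The gripper opens to 91 mm and grips with 3 to 60 N. Pads are 32 mm wide; open, the fingers measure 118 mm over their backs; the gripper's body (76 mm by 178 mm) begins 60 mm behind the grasp point.
Start: joints at [-75.344, 18.312, 89.639, -0, 72.044, -1.146], TCP at [156.585, -553.286, 199.876] pointing down, gripper open.
Joint ranges: [-177.97, 177.97], [-48.28, 115.42], [12.27, 149.76], [-77.06, 257.06], [2.81, 150.46], [-146.56, 146.56]. Speed limits (degrees/s): [147.25, 147.25, 180, 180, 180, 180].

INTERFACE

Orientations are given as [roll, pitch, yaw] about the fixed x, y, z axes, in that order (R = Rz(yaw) Ry(pitch) Rx(roll)).
In Python, from workcell import * gives the robot as it stands. The module is installed in compiled form; this text tells all that it offers.
- The arm moves only by the shell command python3 -m crank 'ROWS' [FORCE]. ROWS is JSON, a list of rows, each an object of numbers: "grip": the finger opening in m, from 0 to 0.0912; "x", "y", "z": the shift along the tool's x, y, z in m; "yaw": the turn about the tool's z in rad. In form: [{"grip": .., "x": .., "y": .., "z": .., "yaw": ..}, ...]. A call has exactly 5 rows; each row is the pose to reach, as a shift and turn from the pose commanded when the call began, along the tool's axes at that moment; what a row does not reach only later rows make up. A row lasts 1/12 s, in which the tool goes at most 41.7 mm and 7.16 degrees, less where a joint would pass 70% of its speed; a pose out of reach is approached as far as the arm can. A call with a gripper value outside its range is refused whole. The fingers move at their own pace and stop on an object; FORCE is the grip in N (left out, the last holds). Time passes only in rows, so rows that repeat a pose let the fingers close, or fill a call up. It gives the time, the measured TCP pose, the force, the opening and the grip force at its end, in the units of the state.
- state(): the state, without advancing time (a new reading comes with each control period).
- grab_frame(name): name is "scene" or "top" or "wrist"; returns the picture (400x640x3 uint8, red, green, blue); there is no depth.
- camera_model(name): a dict with "intrinsics" (3x3 intrinsics, pixels), "R" (3x3) and "t" (3): a world point X has camera coordinates R X + t. Camera axes: x right, y down, z forward; pixel columns grow to the right and rows downward; lengths in mm; the calibration is good to about 2 mm. A picture is of the moment at which its call begins: read the wrist's pose just before it. camera_model takes no time and is no camera call; for the wrist camera it gives the pose at the moment of the call.
- job_done(): hands the job in; it is judged then, once.
The state is a dict: "time_s": time; "qpos": joint angles; "qvel": joint speeds; "effort": joint torques, N m; "ee_pos": TCP position; "ee_rot": TCP orientation; "force": force on the tool from outside, world axes, zero at the start; "torque": the same for the moment, N m; "gripper_width": finger opening in mm; "gripper_force": force on a finger pad.
Only numpy, scipy, OpenCV 4.12 (cv2) and the standard library are available. Lean on these libraries where they do the work, as an engineer would, in place of code of your own. Each camera call takes 0.05 s, during which the arm holds its last target. There are 200 camera calls.

## Working session

There is one attempt and no reset: what is moved stays moved. The work goes in short steps, Python scripts to look and compute and a shell command to move; the robot and the scene stay as the last step left them, time stands still between calls to the robot, and variables do not carry over. Pictures are saved under pics/ and viewed, at most 10 in all, crops included, and the job is handed in when it is done.

```bash
mkdir -p pics
python3 - <<'E'
from workcell import *
import cv2,numpy as np
print(state())
for n in ("scene","top"):
    m=camera_model(n); print(n,np.round(m["intrinsics"],1).tolist(),np.round(m["R"],4).tolist(),np.round(m["t"],1).tolist())
    cv2.imwrite(f"pics/{n}0.png",grab_frame(n)[:,:,::-1])
E
```

```text
{'time_s': 0.0, 'qpos': array([-7.53427510e+01,  1.83502202e+01,  8.97064989e+01, -2.41112552e-03,
        7.20421128e+01, -1.14622816e+00]), 'qvel': array([ 0.03227294,  0.03738288,  0.05633162, -0.03155528, -0.06122394,
        0.00332209]), 'effort': array([-2.27105964e-03, -4.12461734e+01, -2.31975228e+01,  7.23268348e-02,
        4.58121684e-02, -1.53361298e-04]), 'ee_pos': array([ 156.44647881, -552.76376209,  199.03390251]), 'ee_rot': array([-1.79901142e+02,  3.14873332e-04,  1.58042228e+01]), 'force': array([-0.62877657,  0.34951816,  0.89849361]), 'torque': array([0.00211633, 0.00495492, 0.00785763]), 'gripper_force': 0.0, 'gripper_width': 91.24728869014717}
scene [[427.1, 0.0, 324.7], [0.0, 427.1, 204.8], [0.0, 0.0, 1.0]] [[-0.1059, 0.9943, 0.008], [0.8365, 0.0934, -0.54], [-0.5377, -0.0505, -0.8417]] [-5.3, -406.4, 1519.8]
top [[420.4, 0.0, 324.9], [0.0, 420.4, 198.5], [0.0, 0.0, 1.0]] [[-0.0108, -0.9995, -0.0289], [-0.9994, 0.0118, -0.0329], [0.0332, 0.0285, -0.999]] [98.5, 584.3, 1187.9]
```

View pics/top0.png

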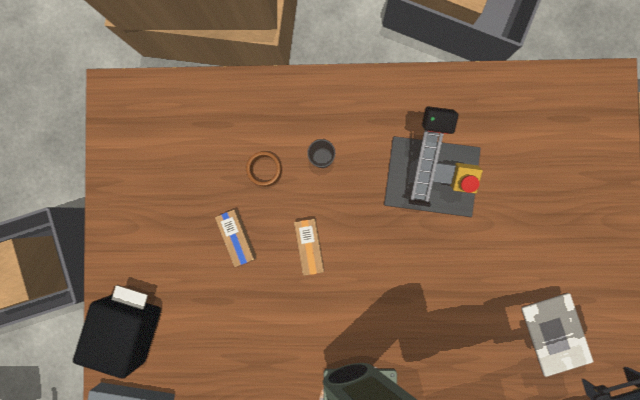

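View pics/scene0.png

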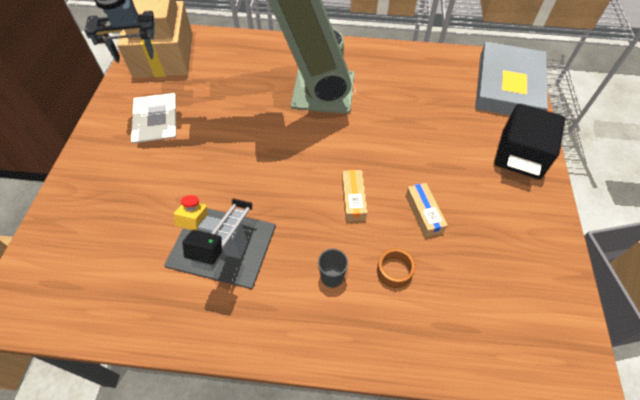

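Top view: orange parcel near (308,246), label end away from the robot. Blue carton at (235,238), tape roll (264,168), cup (321,153). The stand's rails run from (421,200) at the ledge to (432,135), with the red cap at (469,183). The scene view agrees.

```bash
cat > h.py <<'E'
from workcell import *
import cv2,numpy as np
def ray(m,px):
    R=np.array(m["R"]);t=np.array(m["t"]);K=np.array(m["intrinsics"])
    d=R.T@np.linalg.solve(K,np.array([px[0],px[1],1.]));return -R.T@t,d
def onz(m,px,z):
    c,d=ray(m,px);return c+d*(z-c[2])/d[2]
def onplane(m,px,p,n):
    c,d=ray(m,px);return c+d*(np.dot(n,p-c)/np.dot(n,d))
def tri(a,b):
    (c1,d1),(c2,d2)=a,b
    s=np.linalg.lstsq(np.c_[d1,-d2],c2-c1,rcond=None)[0]
    p,q=c1+s[0]*d1,c2+s[1]*d2;return (p+q)/2,np.linalg.norm(p-q)
def mask(im,lo,hi,roi=None):
    h=cv2.cvtColor(im,cv2.COLOR_RGB2HSV);m=cv2.inRange(h,lo,hi)
    if roi:
        k=np.zeros_like(m);x0,y0,x1,y1=roi;k[y0:y1,x0:x1]=1;m=m*k
    return m
def big(m):
    c=cv2.findContours(m,cv2.RETR_EXTERNAL,cv2.CHAIN_APPROX_NONE)[0];return max(c,key=cv2.contourArea)
def cen(c):
    M=cv2.moments(c);return np.array([M['m10'],M['m01']])/M['m00']
E
python3 - <<'E'
from h import *
T=camera_model("top");S=camera_model("scene")
t=cv2.imread("pics/top0.png")[:,:,::-1].copy();s=cv2.imread("pics/scene0.png")[:,:,::-1].copy()
ct=cen(big(mask(t,(0,170,120),(5,255,255),(440,160,500,210))));cs=cen(big(mask(s,(0,170,120),(5,255,255),(160,180,220,230))))
print(ct,cs,tri(ray(T,ct),ray(S,cs)),onz(T,ct,172))
for n,p in dict(ledge=(421,202),railtop=(432,133)).items(): print(n,onz(T,p,105 if n=='ledge' else 184))
for p in [(294,219),(314,217),(323,272),(302,275)]: print(np.round(onz(T,p,44),1))
for p in [(460,120),(424,107)]:print(np.round(onz(T,p,236)))
h=cv2.cvtColor(t,cv2.COLOR_RGB2HSV);print(h[240,296:326].tolist())
E
```

```text
[469.59483454 183.52945924] [189.51412429 200.58079096] (array([ 612.81069376, -268.29361401,  169.57562294]), np.float64(0.5732196320845362)) [ 612.59925715 -267.23804023  172.        ]
ledge [ 570.25625722 -161.52639508  105.        ]
railtop [ 736.20099375 -175.53330794  184.        ]
[528.5 177.5  44. ]
[533.4 121.8  44. ]
[381.6  98.5  44. ]
[373.8 156.6  44. ]
[ 756. -228.  236.]
[ 787. -146.  236.]
[[12, 138, 146], [15, 119, 182], [16, 116, 206], [15, 120, 197], [16, 92, 205], [22, 34, 226], [25, 12, 235], [25, 13, 233], [25, 14, 231], [25, 13, 230], [21, 15, 231], [19, 15, 231], [23, 14, 233], [25, 12, 235], [25, 12, 234], [25, 12, 234], [21, 11, 234], [19, 12, 232], [17, 55, 218], [16, 108, 205], [16, 116, 197], [18, 111, 200], [18, 111, 159], [13, 130, 141], [12, 142, 156], [12, 138, 159], [13, 139, 158], [13, 139, 158], [13, 140, 157], [12, 146, 157]]
```

```bash
python3 - <<'E'
from h import *
m=camera_model("wrist");s=state();print(-np.array(m["R"]).T@np.array(m["t"])-s["ee_pos"],np.array(m["R"])[2],np.array(m["intrinsics"])[0])
E
python3 -m crank '[{"z":-0.04,"x":0.02},{"z":-0.07,"x":0.05,"y":-0.01},{"z":-0.10,"x":0.075,"y":-0.03,"yaw":0.1},{"z":-0.12,"x":0.11,"y":-0.045,"yaw":0.2},{"z":-0.14,"x":0.14,"y":-0.06,"yaw":0.3}]'
```

```text
[ 76.5835534   20.70218805 185.78245212] [-0.26699879 -0.07413703 -0.96084096] [310.50505134   0.         320.80525638]validation failed for argument at $[0]...
```

```bash
python3 -m crank '[{"grip":0.091,"x":0.02,"y":0,"z":-0.04,"yaw":0},{"grip":0.091,"x":0.05,"y":-0.01,"z":-0.07,"yaw":0},{"grip":0.091,"x":0.075,"y":-0.03,"z":-0.10,"yaw":0.1},{"grip":0.091,"x":0.11,"y":-0.045,"z":-0.12,"yaw":0.2},{"grip":0.091,"x":0.14,"y":-0.06,"z":-0.14,"yaw":0.3}]'
```

```text
time_s: 0.52
ee_pos: [272.3, -459.4, 338.3]
ee_rot: [180.0, -0.0, -1.7]
force: [1.7, -0.8, -0.5]
gripper_width: 91.1
gripper_force: 0.0
```

```bash
for i in 1 2 3; do python3 -m crank '[{"grip":0.091,"x":0.024,"y":-0.017,"z":-0.004,"yaw":0},{"grip":0.091,"x":0.048,"y":-0.034,"z":-0.008,"yaw":0},{"grip":0.091,"x":0.072,"y":-0.052,"z":-0.012,"yaw":0.01},{"grip":0.091,"x":0.097,"y":-0.07,"z":-0.016,"yaw":0.02},{"grip":0.091,"x":0.121,"y":-0.086,"z":-0.018,"yaw":0.02}]' | sed -n 1,3p; done
python3 -m crank '[{"grip":0.091,"x":0,"y":0,"z":0,"yaw":0},{"grip":0.091,"x":0,"y":0,"z":0,"yaw":0},{"grip":0.091,"x":0,"y":0,"z":0,"yaw":0},{"grip":0.091,"x":0,"y":0,"z":0,"yaw":0},{"grip":0.091,"x":0,"y":0,"z":0,"yaw":0}]'|sed -n 1,3p
python3 - <<'E'
from h import *
import pickle
m=camera_model("wrist");pickle.dump(m,open("w1.pkl","wb"));cv2.imwrite("pics/w1.png",grab_frame("wrist")[:,:,::-1])
E
```

```text
time_s: 0.93
ee_pos: [395.8, -376.1, 355.5]
ee_rot: [180.0, -0.0, -2.5]
time_s: 1.35
ee_pos: [520.5, -295.6, 373.3]
ee_rot: [-180.0, 0.0, -3.7]
time_s: 1.77
ee_pos: [646.8, -217.5, 391.2]
ee_rot: [-180.0, 0.0, -4.8]
time_s: 2.18
ee_pos: [644.6, -219.6, 391.7]
ee_rot: [180.0, -0.0, -4.9]
```

View pics/w1.png

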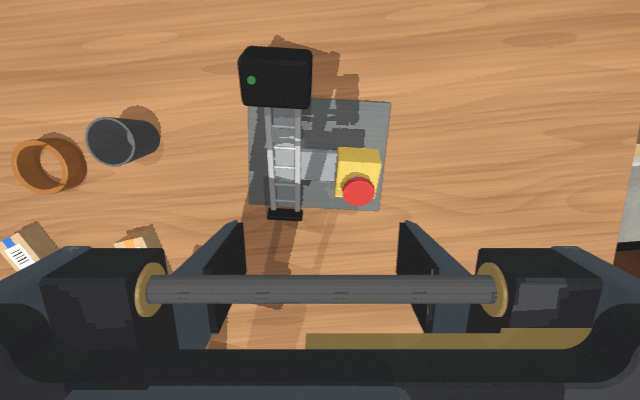

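The wrist view shows rails from about (285,210) at the ledge to (283,105), with the red cap at (358,192). I'll enlarge it to pick the edges.

Run:
```python
import cv2
i=cv2.imread("pics/w1.png")[95:225,245:395];cv2.imwrite("pics/w1c.png",cv2.resize(i,None,fx=4.5,fy=4.5,interpolation=cv2.INTER_CUBIC))
```

```text
(no output)
```

View pics/w1c.png

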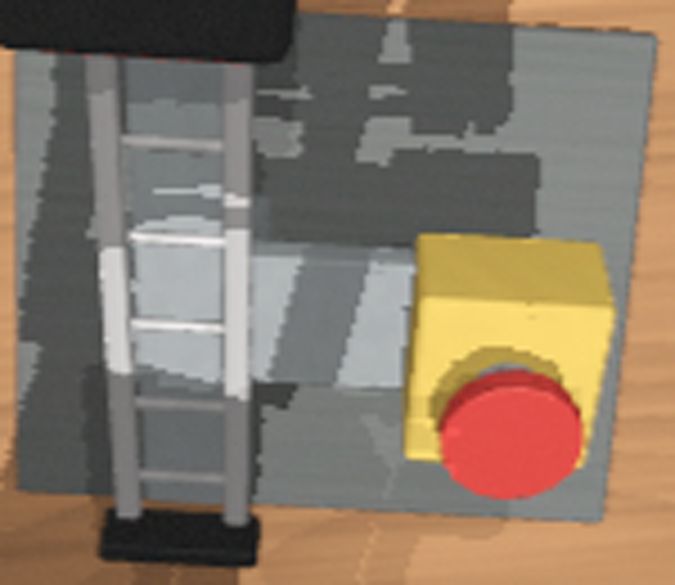

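The crop shows rail outer edges at crop px (87,60)/(252,65) at the top and (116,517)/(250,522) at the ledge face. The cap's top face is centred near (511,435).

```bash
cat >> h.py <<'E'
def cradle(o,yaw):
    c,s=np.cos(yaw),np.sin(yaw);a=.42
    x=np.array([c*np.cos(a),s*np.cos(a),np.sin(a)]);y=np.array([-s,c,0]);return np.c_[x,y,np.cross(x,y)]
E
python3 - <<'E'
from h import *
import pickle
m=pickle.load(open("w1.pkl","rb"));f=lambda u,v:(u/4.5+245,v/4.5+95)
o=onz(m,f(183,519.5),105);yaw=-.08
for i in range(5):
    n=cradle(o,yaw)[:,2];P={k:onplane(m,f(*k),o,n) for k in [(87,60),(252,65),(116,517),(250,522)]}
    v=list(P.values());d=(v[0]+v[1]-v[2]-v[3])/2;yaw=np.arctan2(d[1],d[0])
M=cradle(o,yaw);print(o,np.degrees(yaw),np.linalg.norm(d))
for p in v: print(np.round(M.T@(p-o),1))
e=onplane(m,f(511,435),o+40*M[:,2],M[:,2]);print("cap in cradle",M.T@(e-o),e)
T=camera_model("top");ct=(469.6,183.5);e=onplane(T,ct,o+38*M[:,2],M[:,2]);print("top-cam cap",M.T@(e-o),e)
E
```

```text
[ 576.41358284 -157.78459432  105.        ] -8.05212003589829 170.283847555524
[169.6  22.8  -0. ]
[170.9 -22.8  -0. ]
[-0.5 23.8  0. ]
[  0.5 -23.8  -0. ]
cap in cradle [  77.42285591 -104.03286365   40.        ] [ 615.68866962 -268.40951554  173.09353641]
top-cam cap [  73.36268444 -104.02888217   38.        ] [ 612.82596043 -268.00051099  169.61178118]
```

```bash
for i in 1 2 3; do python3 -m crank '[{"grip":0.091,"x":-0.018,"y":-0.022,"z":0.006,"yaw":0},{"grip":0.091,"x":-0.036,"y":-0.043,"z":0.012,"yaw":0},{"grip":0.091,"x":-0.055,"y":-0.065,"z":0.018,"yaw":0},{"grip":0.091,"x":-0.073,"y":-0.086,"z":0.024,"yaw":0},{"grip":0.091,"x":-0.091,"y":-0.108,"z":0.031,"yaw":0}]' | sed -n 2,3p; done
python3 -m crank '[{"grip":0.091,"x":0,"y":0,"z":0,"yaw":-0.11},{"grip":0.091,"x":0,"y":0,"z":0,"yaw":-0.22},{"grip":0.091,"x":0,"y":0,"z":0,"yaw":-0.225},{"grip":0.091,"x":0,"y":0,"z":0,"yaw":-0.225},{"grip":0.091,"x":0,"y":0,"z":0,"yaw":-0.225}]'|sed -n 1,3p
python3 - <<'E'
from h import *
import pickle
m=camera_model("wrist");pickle.dump(m,open("w2.pkl","wb"));cv2.imwrite("pics/w2.png",grab_frame("wrist")[:,:,::-1])
E
```

```text
ee_pos: [562.4, -103.2, 360.5]
ee_rot: [180.0, -0.1, -4.9]
ee_pos: [481.0, 12.1, 329.5]
ee_rot: [-180.0, -0.1, -4.9]
ee_pos: [399.6, 127.3, 298.5]
ee_rot: [-180.0, -0.1, -4.9]
time_s: 3.9
ee_pos: [400.8, 126.6, 298.4]
ee_rot: [180.0, -0.0, 7.9]
```

View pics/w2.png

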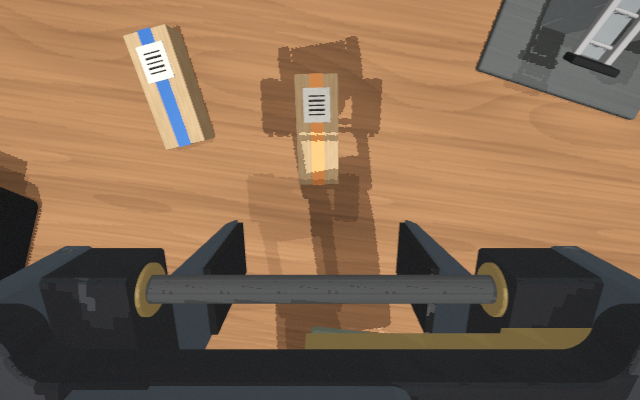

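The parcel lies at about cols 295-338, rows 74-184, almost aligned with the image. The blue carton is well to the left, at (168,88).

Run:
```python
from h import *
import pickle
m=pickle.load(open("w2.pkl","rb"))
im=cv2.imread("pics/w2.png");h=cv2.cvtColor(im,cv2.COLOR_BGR2HSV)
for r in (80,128,145,165,180): print(r,[tuple(x[[0,1,2]]) and f"{x[0]},{x[1]},{x[2]}" for x in h[r,290:345]][::1] if r in(80,165) else '')
t=cv2.inRange(h,(5,150,150),(13,255,255));q=np.zeros_like(t);q[70:190,300:335]=t[70:190,300:335]
for r in range(72,190,4):
    w=np.flatnonzero(q[r]);print(r,(w.min(),w.max(),len(w)) if len(w) else None,end=' ')
for p in [(295,74),(338,74),(298.5,184),(338,184)]: print(np.round(onz(m,p,44),1))
i=im[60:200,270:365];cv2.imwrite("pics/w2c.png",cv2.resize(i,None,fx=4,fy=4,interpolation=cv2.INTER_CUBIC))
```

```text
80 ['13,132,135', '13,131,134', '13,133,134', '13,132,135', '16,105,161', '16,98,170', '16,100,169', '17,96,170', '17,98,172', '17,99,170', '16,98,167', '16,100,168', '16,99,170', '17,100,169', '17,102,168', '16,97,171', '18,96,172', '17,97,171', '17,99,170', '14,144,196', '14,160,205', '14,161,204', '13,160,205', '13,160,205', '13,160,205', '14,161,204', '14,162,205', '14,159,205', '14,159,205', '14,160,205', '14,160,204', '14,159,205', '14,143,195', '17,109,177', '17,98,170', '17,98,171', '17,97,174', '17,98,175', '17,100,169', '17,101,167', '17,98,169', '18,98,170', '17,101,167', '17,99,163', '17,101,164', '17,98,170', '17,98,171', '16,106,154', '13,121,137', '13,130,133', '13,130,131', '13,130,131', '13,131,130', '13,131,130', '13,130,131']
128 
145 
165 ['14,124,196', '14,123,195', '14,121,196', '14,122,196', '14,120,197', '14,121,196', '14,123,195', '14,130,157', '17,105,153', '17,101,162', '17,101,164', '17,101,166', '16,99,165', '17,99,163', '17,98,164', '17,89,217', '18,85,229', '18,86,229', '18,84,231', '18,85,232', '18,86,229', '17,94,235', '18,115,255', '19,118,255', '19,
[... 415 characters left out ...]
]
180 
72 None 76 (np.int64(310), np.int64(320), 6) 80 (np.int64(312), np.int64(314), 3) 84 (np.int64(313), np.int64(314), 2) 88 None 92 None 96 None 100 None 104 None 108 None 112 None 116 None 120 None 124 (np.int64(313), np.int64(319), 5) 128 (np.int64(314), np.int64(321), 6) 132 (np.int64(315), np.int64(321), 6) 136 (np.int64(311), np.int64(321), 7) 140 (np.int64(311), np.int64(321), 8) 144 None 148 None 152 None 156 None 160 None 164 None 168 None 172 (np.int64(315), np.int64(323), 8) 176 (np.int64(312), np.int64(323), 12) 180 (np.int64(313), np.int64(324), 12) 184 (np.int64(313), np.int64(323), 11) 188 None [521.5 177.3  44. ]
[529.3 121.   44. ]
[374.3 155.1  44. ]
[382.2  98.2  44. ]
```

View pics/w2c.png

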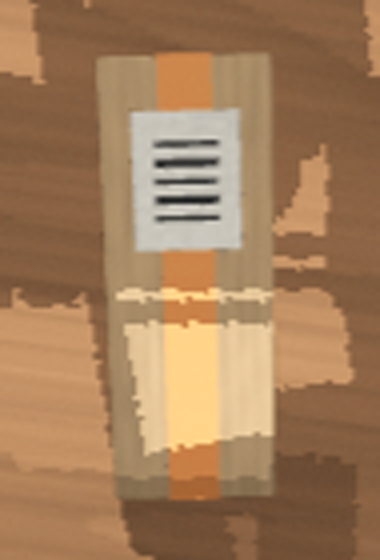

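Parcel centre is (452.5, 138) with yaw 8.6°; the dark strip at its near end is shadow. Going to grasp it.

```bash
python3 -m crank '[{"grip":0.091,"x":0.02,"y":-0.001,"z":0.03,"yaw":-0.012},{"grip":0.091,"x":0.04,"y":-0.003,"z":0.06,"yaw":-0.012},{"grip":0.091,"x":0.053,"y":-0.004,"z":0.09,"yaw":-0.012},{"grip":0.091,"x":0.053,"y":-0.004,"z":0.13,"yaw":-0.012},{"grip":0.091,"x":0.053,"y":-0.004,"z":0.16,"yaw":-0.012}]' | sed -n 2,4p
python3 -m crank '[{"grip":0.091,"x":0,"y":0,"z":0.03,"yaw":0},{"grip":0.091,"x":0,"y":0,"z":0.06,"yaw":0},{"grip":0.091,"x":0,"y":0,"z":0.085,"yaw":0},{"grip":0.091,"x":0,"y":0,"z":0.105,"yaw":0},{"grip":0.091,"x":0,"y":0,"z":0.119,"yaw":0}]'
python3 -m crank '[{"grip":0.075,"x":0,"y":0,"z":0,"yaw":0},{"grip":0.066,"x":0,"y":0,"z":0,"yaw":0},{"grip":0.05,"x":0,"y":0,"z":0,"yaw":0},{"grip":0.05,"x":0,"y":0,"z":0,"yaw":0},{"grip":0.05,"x":0,"y":0,"z":0,"yaw":0}]' 15
```

```text
ee_pos: [452.6, 137.9, 135.6]
ee_rot: [180.0, 0.1, 8.6]
force: [-0.8, -0.1, 0.2]
time_s: 4.78
ee_pos: [451.9, 137.7, 17.1]
ee_rot: [180.0, 0.2, 8.6]
force: [-0.4, -0.3, 0.1]
gripper_width: 91.1
gripper_force: 0.0
time_s: 5.2
ee_pos: [453.7, 138.6, 20.3]
ee_rot: [-180.0, -0.1, 8.7]
force: [-0.4, 1.0, 0.2]
gripper_width: 60.8
gripper_force: 0.0
```

```bash
python3 -m crank '[{"grip":0.05,"x":0,"y":0,"z":0,"yaw":0},{"grip":0.05,"x":0,"y":0,"z":0,"yaw":0},{"grip":0.05,"x":0,"y":0,"z":-0.02,"yaw":0},{"grip":0.05,"x":0,"y":0,"z":-0.05,"yaw":0},{"grip":0.05,"x":0,"y":0,"z":-0.08,"yaw":0}]' 15
python3 -m crank '[{"grip":0.05,"x":0,"y":0,"z":-0.03,"yaw":0},{"grip":0.05,"x":0,"y":0,"z":-0.06,"yaw":0},{"grip":0.05,"x":0,"y":0,"z":-0.09,"yaw":0},{"grip":0.05,"x":0,"y":0,"z":-0.12,"yaw":0},{"grip":0.05,"x":0,"y":0,"z":-0.14,"yaw":0}]' 15
for i in 1 2 3; do python3 -m crank '[{"grip":0.05,"x":0.009,"y":0.022,"z":0,"yaw":0},{"grip":0.05,"x":0.018,"y":0.044,"z":0,"yaw":0},{"grip":0.05,"x":0.028,"y":0.066,"z":0,"yaw":0},{"grip":0.05,"x":0.037,"y":0.088,"z":0,"yaw":0},{"grip":0.05,"x":0.046,"y":0.110,"z":0,"yaw":0}]' 15|sed -n 2p; done
python3 -m crank '[{"grip":0.05,"x":0,"y":0,"z":0,"yaw":0.07},{"grip":0.05,"x":0,"y":0,"z":0,"yaw":0.15},{"grip":0.05,"x":0,"y":0,"z":0,"yaw":0.22},{"grip":0.05,"x":0,"y":0,"z":0,"yaw":0.286},{"grip":0.05,"x":0,"y":0,"z":0,"yaw":0.286}]' 15
python3 - <<'E'
from h import *
import pickle
m=camera_model("wrist");pickle.dump(m,open("w3.pkl","wb"));cv2.imwrite("pics/w3.png",grab_frame("wrist")[:,:,::-1]);print(state()["ee_pos"],state()["ee_rot"])
E
```

```text
time_s: 5.62
ee_pos: [451.4, 138.1, 99.2]
ee_rot: [180.0, 0.2, 8.8]
force: [0.9, 0.1, -2.5]
gripper_width: 58.0
gripper_force: 15.0
time_s: 6.03
ee_pos: [453.1, 138.5, 241.9]
ee_rot: [-180.0, -0.2, 8.8]
force: [0.7, 0.4, -2.2]
gripper_width: 57.8
gripper_force: 15.0
ee_pos: [514.8, 35.8, 238.8]
ee_pos: [577.0, -66.0, 238.5]
ee_pos: [639.3, -167.6, 238.3]
time_s: 7.7
ee_pos: [638.9, -166.7, 238.3]
ee_rot: [-180.0, 0.1, -7.7]
force: [-0.1, 0.8, -2.1]
gripper_width: 57.9
gripper_force: 15.0
[ 638.91597549 -166.6210352   238.45315792] [-1.79996516e+02  8.99729005e-02 -7.55903790e+00]
```

View pics/w3.png

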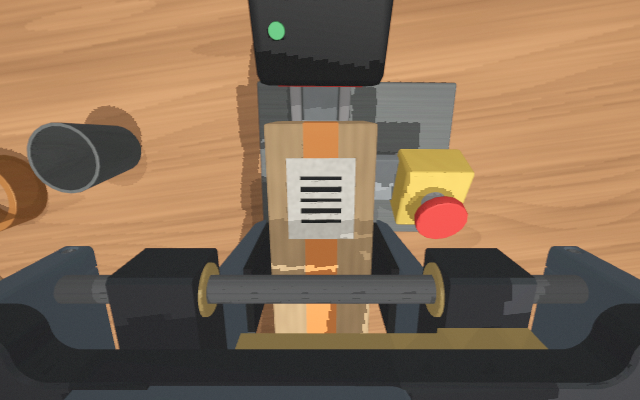

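Parcel and rails are aligned (both centred near col 321), with clearance to the scanner. I'll lower it until the far edge touches, then press gently so it pivots in a light grip.

```bash
python3 -m crank '[{"grip":0.05,"x":0.005,"y":0,"z":0.012,"yaw":0},{"grip":0.05,"x":0.005,"y":0,"z":0.024,"yaw":0},{"grip":0.05,"x":0.005,"y":0,"z":0.034,"yaw":0},{"grip":0.05,"x":0.005,"y":0,"z":0.042,"yaw":0},{"grip":0.05,"x":0.005,"y":0,"z":0.045,"yaw":0}]' 15
python3 -m crank '[{"grip":0.05,"x":0,"y":0,"z":0,"yaw":0},{"grip":0.05,"x":0,"y":0,"z":0.003,"yaw":0},{"grip":0.05,"x":0,"y":0,"z":0.006,"yaw":0},{"grip":0.05,"x":0,"y":0,"z":0.009,"yaw":0},{"grip":0.05,"x":0,"y":0,"z":0.012,"yaw":0}]' 7
```

```text
time_s: 8.17
ee_pos: [643.4, -167.1, 191.8]
ee_rot: [-180.0, 0.2, -7.6]
force: [0.2, 0.5, -3.3]
gripper_width: 57.8
gripper_force: 15.0
time_s: 8.58
ee_pos: [643.5, -167.2, 182.5]
ee_rot: [180.0, 0.1, -7.6]
force: [-2.9, 0.6, 0.1]
gripper_width: 58.3
gripper_force: 7.0
```

```bash
python3 -m crank '[{"grip":0.05,"x":0,"y":0,"z":0.003,"yaw":0},{"grip":0.05,"x":0,"y":0,"z":0.006,"yaw":0},{"grip":0.05,"x":0,"y":0,"z":0.009,"yaw":0},{"grip":0.05,"x":0,"y":0,"z":0.012,"yaw":0},{"grip":0.05,"x":0,"y":0,"z":0.014,"yaw":0}]' 6
python3 -m crank '[{"grip":0.05,"x":0,"y":0,"z":0.002,"yaw":0},{"grip":0.05,"x":0,"y":0,"z":0.004,"yaw":0},{"grip":0.05,"x":0,"y":0,"z":0.006,"yaw":0},{"grip":0.05,"x":0,"y":0,"z":0.008,"yaw":0},{"grip":0.05,"x":0,"y":0,"z":0.008,"yaw":0}]' 6
```

```text
time_s: 9.0
ee_pos: [644.4, -167.4, 167.6]
ee_rot: [180.0, 0.0, -7.6]
force: [-1.5, -0.0, -1.0]
gripper_width: 58.1
gripper_force: 6.0
time_s: 9.42
ee_pos: [644.7, -167.4, 160.8]
ee_rot: [180.0, -0.1, -7.6]
force: [-1.9, -0.1, 1.5]
gripper_width: 58.0
gripper_force: 6.0
```

```bash
python3 -m crank '[{"grip":0.05,"x":0,"y":0,"z":0.001,"yaw":0},{"grip":0.05,"x":0,"y":0,"z":0.002,"yaw":0},{"grip":0.05,"x":0,"y":0,"z":0.003,"yaw":0},{"grip":0.05,"x":0,"y":0,"z":0.004,"yaw":0},{"grip":0.05,"x":0,"y":0,"z":0.004,"yaw":0}]' 6
python3 - <<'E'
from h import *
import pickle
m=camera_model("wrist");pickle.dump(m,open("w4.pkl","wb"));w=grab_frame("wrist")[:,:,::-1];s=grab_frame("scene")[:,:,::-1][150:300,140:340]
cv2.imwrite("pics/w4.png",np.vstack([w[:,60:580][60:350],cv2.resize(s,(413,310),interpolation=cv2.INTER_CUBIC)]) if 0 else np.hstack([cv2.resize(w[40:350,120:520],(400,310)),cv2.resize(s,(400,310),interpolation=cv2.INTER_CUBIC)]))
E
```

```text
time_s: 9.83
ee_pos: [645.7, -167.5, 158.5]
ee_rot: [180.0, -0.3, -7.6]
force: [-0.7, 0.5, 6.9]
gripper_width: 58.1
gripper_force: 6.0
```

View pics/w4.png

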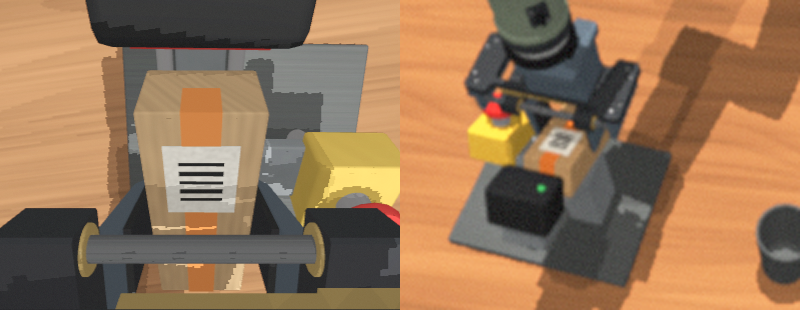

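The parcel has pitched onto the rails and is still straight. The scene view agrees. Now I'll slide it down to the ledge.

```bash
python3 -m crank '[{"grip":0.05,"x":-0.002,"y":0,"z":0,"yaw":0},{"grip":0.05,"x":-0.004,"y":0,"z":0.001,"yaw":0},{"grip":0.05,"x":-0.006,"y":0,"z":0.002,"yaw":0},{"grip":0.05,"x":-0.008,"y":0,"z":0.003,"yaw":0},{"grip":0.05,"x":-0.010,"y":0,"z":0.004,"yaw":0}]' 6
python3 -m crank '[{"grip":0.05,"x":-0.001,"y":0,"z":0.0005,"yaw":0},{"grip":0.05,"x":-0.002,"y":0,"z":0.001,"yaw":0},{"grip":0.05,"x":-0.003,"y":0,"z":0.0015,"yaw":0},{"grip":0.05,"x":-0.003,"y":0,"z":0.0015,"yaw":0},{"grip":0.05,"x":-0.003,"y":0,"z":0.0015,"yaw":0}]' 6
```

```text
time_s: 10.35
ee_pos: [636.3, -166.5, 154.2]
ee_rot: [180.0, -0.3, -7.6]
force: [0.1, -0.4, 7.6]
gripper_width: 58.0
gripper_force: 6.0
time_s: 10.77
ee_pos: [633.1, -166.1, 152.7]
ee_rot: [180.0, -0.3, -7.6]
force: [0.3, 0.1, 7.8]
gripper_width: 58.0
gripper_force: 6.0
```

```bash
python3 -m crank '[{"grip":0.05,"x":-0.001,"y":0,"z":0.0004,"yaw":0},{"grip":0.05,"x":-0.002,"y":0,"z":0.0008,"yaw":0},{"grip":0.05,"x":-0.003,"y":0,"z":0.0012,"yaw":0},{"grip":0.05,"x":-0.004,"y":0,"z":0.0016,"yaw":0},{"grip":0.05,"x":-0.004,"y":0,"z":0.0016,"yaw":0}]' 6
python3 - <<'E'
from h import *
import pickle
m=camera_model("wrist");pickle.dump(m,open("w5.pkl","wb"));cv2.imwrite("pics/w5.png",grab_frame("wrist")[:,:,::-1]);cv2.imwrite("pics/t5.png",grab_frame("top")[:,:,::-1])
E
```

```text
time_s: 11.18
ee_pos: [631.3, -166.0, 151.5]
ee_rot: [179.9, -0.6, -7.7]
force: [5.2, -0.3, 5.9]
gripper_width: 57.9
gripper_force: 6.0
```

```bash
python3 -m crank '[{"grip":0.065,"x":0,"y":0,"z":0,"yaw":0},{"grip":0.07,"x":0,"y":0,"z":0,"yaw":0},{"grip":0.08,"x":0,"y":0,"z":0,"yaw":0},{"grip":0.085,"x":0,"y":0,"z":0,"yaw":0},{"grip":0.088,"x":0,"y":0,"z":0,"yaw":0}]'
python3 -m crank '[{"grip":0.088,"x":0,"y":0,"z":-0.01,"yaw":0},{"grip":0.088,"x":0,"y":0,"z":-0.03,"yaw":0},{"grip":0.088,"x":0,"y":0,"z":-0.06,"yaw":0},{"grip":0.088,"x":0,"y":0,"z":-0.095,"yaw":0},{"grip":0.088,"x":0,"y":0,"z":-0.13,"yaw":0}]'
python3 -m crank '[{"grip":0.088,"x":0,"y":0,"z":-0.03,"yaw":0},{"grip":0.088,"x":0,"y":0,"z":-0.06,"yaw":0},{"grip":0.088,"x":0,"y":0,"z":-0.09,"yaw":0},{"grip":0.088,"x":0,"y":0,"z":-0.11,"yaw":0},{"grip":0.088,"x":0,"y":0,"z":-0.11,"yaw":0}]'
python3 - <<'E'
from h import *
import pickle
m=camera_model("wrist");pickle.dump(m,open("w6.pkl","wb"));w=grab_frame("wrist")[:,:,::-1];s=grab_frame("scene")[:,:,::-1];t=grab_frame("top")[:,:,::-1]
cv2.imwrite("pics/w6.png",w);cv2.imwrite("pics/s6.png",s);cv2.imwrite("pics/t6.png",t)
cv2.imwrite("pics/c6.png",np.hstack([cv2.resize(w[60:310,200:440],None,fx=2,fy=2,interpolation=cv2.INTER_CUBIC),cv2.resize(s[170:295,160:260],(320,500)[0:2] if 0 else (320,500))]))
E
```

```text
time_s: 11.7
ee_pos: [627.1, -165.0, 148.5]
ee_rot: [-180.0, 0.1, -7.6]
force: [-0.1, 0.4, -0.4]
gripper_width: 86.3
gripper_force: 0.0
time_s: 12.12
ee_pos: [627.0, -164.9, 280.8]
ee_rot: [-180.0, 0.0, -7.6]
force: [0.9, -0.3, 0.2]
gripper_width: 87.9
gripper_force: 0.0
time_s: 12.53
ee_pos: [628.6, -165.4, 395.4]
ee_rot: [179.9, -0.6, -7.6]
force: [-2.0, 0.2, 0.6]
gripper_width: 88.1
gripper_force: 0.0
```

View pics/c6.png

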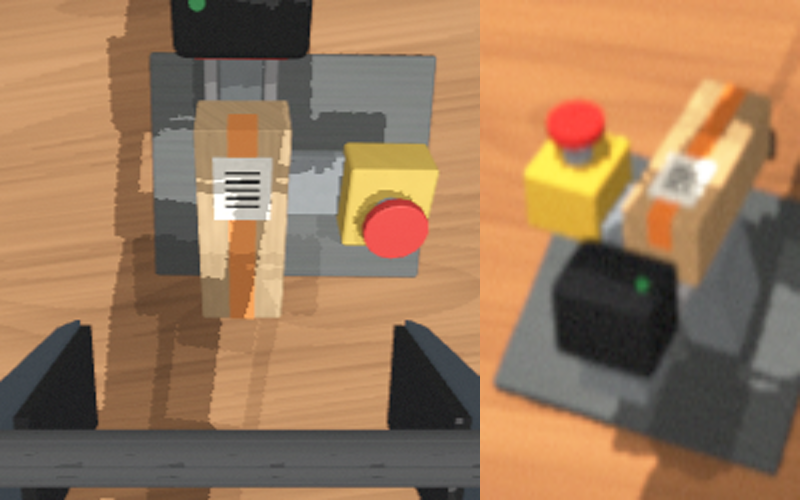

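The parcel lies straight on the rails and has been released. Its top-face corners are at crop (195,130), (291,130), (203,318) and (281,318), and the plunger is up at (395,229). Next I check these numerically and plan the push.

Run:
```python
from h import *
import pickle
m=pickle.load(open("w6.pkl","rb"));f=lambda u,v:(u/2+200,v/2+60)
o=np.array([576.3,-158,105]);M=cradle(o,np.radians(-7.8))
for p in [(195,130),(291,130),(203,318),(281,318)]: print(np.round(M.T@(onplane(m,f(*p),o+44*M[:,2],M[:,2])-o),1))
for p in [(197,101),(289,101)]: print("rail-plane",np.round(M.T@(onplane(m,f(*p),o,M[:,2])-o),1))
e=onplane(m,f(395,229.5),o+40*M[:,2],M[:,2]);print("cap",M.T@(e-o),e)
s=state();print(s["ee_pos"],s["ee_rot"],s["time_s"])
```

```text
[149.3  26.9  44. ]
[149.5 -29.6  44. ]
[-1.6 27.5 44. ]
[ -1.4 -30.4  44. ]
rail-plane [148.1  28.2  -0. ]
rail-plane [148.3 -31.1   0. ]
cap [  75.94348483 -103.49803855   40.        ] [ 614.79577506 -267.73782658  172.49030739]
[ 627.15115501 -165.00283267  388.57265067] [-1.79997496e+02  5.68596581e-02 -7.63000812e+00] 12.6833
```

Parcel is home (x 0–150, straight, about 1.5 mm off centre) and the plunger is up. Next: close the fingers and move over the cap.

```bash
python3 -m crank '[{"grip":0.06,"x":0,"y":0.025,"z":0,"yaw":0},{"grip":0.04,"x":-0.002,"y":0.05,"z":0,"yaw":0},{"grip":0.02,"x":-0.004,"y":0.075,"z":0,"yaw":0},{"grip":0,"x":-0.007,"y":0.103,"z":0.01,"yaw":0},{"grip":0,"x":-0.007,"y":0.103,"z":0.03,"yaw":0}]' 10
python3 -m crank '[{"grip":0,"x":0,"y":0,"z":0.03,"yaw":0},{"grip":0,"x":0,"y":0,"z":0.06,"yaw":0},{"grip":0,"x":0,"y":0,"z":0.09,"yaw":0},{"grip":0,"x":0,"y":0,"z":0.11,"yaw":0},{"grip":0,"x":0,"y":0,"z":0.12,"yaw":0}]' 10
python3 -m crank '[{"grip":0,"x":0,"y":0,"z":0.01,"yaw":0},{"grip":0,"x":0,"y":0,"z":0.02,"yaw":0},{"grip":0,"x":0,"y":0,"z":0.03,"yaw":0},{"grip":0,"x":0,"y":0,"z":0.03,"yaw":0},{"grip":0,"x":0,"y":0,"z":0.03,"yaw":0}]' 10
python3 - <<'E'
from h import *
cv2.imwrite("pics/w7.png",grab_frame("wrist")[:,:,::-1])
E
```

```text
time_s: 13.1
ee_pos: [605.7, -271.2, 358.7]
ee_rot: [179.8, -0.0, -7.9]
force: [0.3, 0.5, -1.2]
gripper_width: 57.6
gripper_force: 0.0
time_s: 13.52
ee_pos: [604.3, -265.2, 233.6]
ee_rot: [-179.8, 0.5, -7.6]
force: [-0.6, -0.1, -0.4]
gripper_width: 24.5
gripper_force: 0.0
time_s: 13.93
ee_pos: [606.9, -266.3, 209.1]
ee_rot: [180.0, -0.0, -7.6]
force: [-0.3, -0.2, -0.6]
gripper_width: 0.7
gripper_force: 0.0
```

View pics/w7.png

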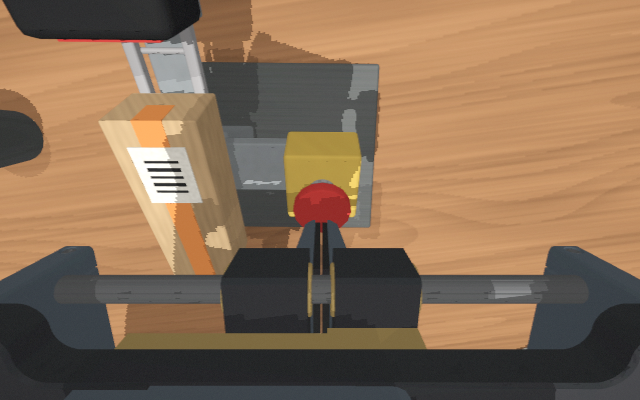

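The closed tips sit over the red cap at (322,207). Now I descend to contact and push square to the slope.

```bash
python3 -m crank '[{"grip":0,"x":0,"y":0,"z":0.006,"yaw":0},{"grip":0,"x":0,"y":0,"z":0.012,"yaw":0},{"grip":0,"x":0,"y":0,"z":0.016,"yaw":0},{"grip":0,"x":0,"y":0,"z":0.019,"yaw":0},{"grip":0,"x":0,"y":0,"z":0.02,"yaw":0}]' 10
python3 -m crank '[{"grip":0,"x":0.001,"y":0,"z":0.002,"yaw":0},{"grip":0,"x":0.002,"y":0,"z":0.004,"yaw":0},{"grip":0,"x":0.003,"y":0,"z":0.006,"yaw":0},{"grip":0,"x":0.0035,"y":0,"z":0.008,"yaw":0},{"grip":0,"x":0.0045,"y":0,"z":0.010,"yaw":0}]' 10
```

```text
time_s: 14.4
ee_pos: [606.5, -266.1, 188.2]
ee_rot: [-180.0, 0.1, -7.6]
force: [-0.1, -0.7, 0.5]
gripper_width: 0.5
gripper_force: 0.0
time_s: 14.82
ee_pos: [611.4, -266.9, 179.0]
ee_rot: [180.0, -0.0, -7.6]
force: [-0.4, -0.7, 0.1]
gripper_width: 0.6
gripper_force: 0.0
```

Run:
```python
from h import *
o=np.array([576.3,-158,105]);M=cradle(o,np.radians(-7.8))
m=camera_model("wrist");w=grab_frame("wrist");c=mask(w,(0,150,60),(6,255,255),(270,130,390,250))|mask(w,(175,150,60),(180,255,255),(270,130,390,250))
ys,xs=np.nonzero(c);print("wrist",xs.min(),xs.max(),ys.min(),ys.max(),len(xs))
for r in range(ys.min(),ys.max()+1,4):
    q=np.flatnonzero(c[r]);print(r,q.min(),q.max(),end='; ')
for z in (40,30,24):
    print(z,[np.round(M.T@(onplane(m,p,o+z*M[:,2],M[:,2])-o),1)[:2] for p in [(xs.min(),ys[xs==xs.min()].mean()),(xs.max(),ys[xs==xs.max()].mean()),(xs[ys==ys.min()].mean(),ys.min())]])
s=grab_frame("scene");k=mask(s,(0,150,60),(6,255,255),(160,180,225,230))|mask(s,(175,150,60),(180,255,255),(160,180,225,230));ys,xs=np.nonzero(k)
print("scene",len(xs),xs.min(),xs.max(),ys.min(),ys.max())
s0=cv2.imread("pics/scene0.png")[:,:,::-1].copy();k=mask(s0,(0,150,60),(6,255,255),(160,180,225,230));ys,xs=np.nonzero(k);print(len(xs),xs.min(),xs.max(),ys.min(),ys.max())
print(state()["ee_pos"],state()["force"])
```

```text
wrist 290 353 200 249 1586
200 319 325; 204 305 339; 208 298 345; 212 295 348; 216 292 351; 220 292 352; 224 291 353; 228 290 353; 232 291 353; 236 291 352; 240 293 350; 244 296 347; 248 320 321; 40 [array([ 76.9, -83. ]), array([  77.4, -124.6]), array([ 102.3, -104. ])]
30 [array([ 66.7, -81.6]), array([  67.2, -126.1]), array([  93.9, -104.1])]
24 [array([ 60.6, -80.8]), array([  61.1, -127. ]), array([  88.8, -104.1])]
scene 133 181 198 195 206
177 181 198 195 206
[ 611.26154241 -266.79973932  178.59270683] [-0.28009483  0.03924137  0.48540759]
```

```bash
python3 -m crank '[{"grip":0,"x":0.0,"y":0,"z":0.001,"yaw":0},{"grip":0,"x":0.0005,"y":0,"z":0.002,"yaw":0},{"grip":0,"x":0.001,"y":0,"z":0.003,"yaw":0},{"grip":0,"x":0.0015,"y":0,"z":0.004,"yaw":0},{"grip":0,"x":0.0015,"y":0,"z":0.004,"yaw":0}]' 10
python3 - <<'E'
from h import *
o=np.array([576.3,-158,105]);M=cradle(o,np.radians(-7.8))
s=state();print("tip",M.T@(s["ee_pos"]-[0,0,14]-o),s["force"])
w=grab_frame("wrist");c=mask(w,(0,150,60),(6,255,255),(270,130,390,270))|mask(w,(175,150,60),(180,255,255),(270,130,390,270))
for r in range(190,262,4): print(r,''.join('#' if v else '.' for v in c[r,286:358]))
E
```

```text
time_s: 15.33
ee_pos: [612.8, -267.0, 174.8]
ee_rot: [-180.0, 0.0, -7.6]
force: [0.9, 1.3, -0.4]
gripper_width: 0.5
gripper_force: 0.0
tip [  69.28330658 -103.07458959   30.21877842] [ 0.88609282  1.33751497 -0.43868552]
190 ........................................................................
194 ........................................................................
198 ........................................................................
202 ........................................................................
206 ......................############################......................
210 ..............############################################..............
214 ..........####################################################..........
218 .......##########################################################.......
222 ......################........###########........##################.....
226 .....#############................##................################....
230 ....############..................##..................##############....
234 ....###########...................##....................#############...
238 ....#########.....................##.....................############...
242 ......######......................##......................#########.....
246 .......###.........................#........................######......
250 ...................................#....................................
254 ...................................#....................................
258 ..................................##....................................
```

Run:
```python
from h import *
m=camera_model("wrist");p=state()["ee_pos"];print(p)
for z in (150,161,170,180,190): print(z,[np.round(onz(m,q,z)-p,1)[:2] for q in [(311,221),(331,221),(321,204)]])
S=camera_model("scene");s=grab_frame("scene");k=mask(s,(0,150,60),(6,255,255),(160,180,225,230))|mask(s,(175,150,60),(180,255,255),(160,180,225,230));ys,xs=np.nonzero(k);print(xs.min(),xs.max(),ys.min(),ys.max())
for z in (40,30,24):
    o=np.array([576.3,-158,105]);M=cradle(o,np.radians(-7.8));q=S["R"]@(o+M@[75,-105,z])+S["t"];u=S["intrinsics"]@q;print(z,u[:2]/u[2])
```

```text
[ 612.79382761 -267.02134063  174.95518519]
150 [array([4.2, 6.3]), array([ 2.3, -8. ]), array([16. , -2.6])]
161 [array([8.1, 5.4]), array([ 6.3, -8.2]), array([19.2, -3. ])]
170 [array([11.3,  4.6]), array([ 9.6, -8.3]), array([21.9, -3.3])]
180 [array([14.9,  3.8]), array([13.2, -8.4]), array([24.9, -3.7])]
190 [array([18.4,  3. ]), array([16.9, -8.5]), array([27.9, -4.1])]
181 198 196 206
40 [188.94577916 200.31465764]
30 [189.23076945 203.65220063]
24 [189.40034345 205.63809469]
```

```bash
cat > look.py <<'E'
from h import *
S=grab_frame("scene");k=mask(S,(0,150,60),(6,255,255),(160,180,225,230))|mask(S,(175,150,60),(180,255,255),(160,180,225,230));ys,xs=np.nonzero(k)
print("scene",len(xs),xs.min(),xs.max(),ys.min(),ys.max(),np.bincount(ys)[190:216])
E
for i in 1 2; do python3 -m crank '[{"grip":0,"x":0.0005,"y":0,"z":0.001,"yaw":0},{"grip":0,"x":0.001,"y":0,"z":0.002,"yaw":0},{"grip":0,"x":0.001,"y":0,"z":0.003,"yaw":0},{"grip":0,"x":0.0015,"y":0,"z":0.003,"yaw":0},{"grip":0,"x":0.0015,"y":0,"z":0.003,"yaw":0}]' 10|sed -n '1,2p;4p'; python3 look.py; done
python3 - <<'E'
from h import *
s=cv2.imread("pics/scene0.png")[:,:,::-1].copy();k=mask(s,(0,150,60),(6,255,255),(160,180,225,230));ys,xs=np.nonzero(k);print(np.bincount(ys)[190:216])
E
```

```text
time_s: 15.85
ee_pos: [614.3, -267.3, 172.0]
force: [0.4, 0.6, 0.3]
scene 105 181 198 196 206 [ 0  0  0  0  0  0  4  6  7  8  9 10 12 16 14 12  7]
time_s: 16.32
ee_pos: [615.8, -267.5, 168.9]
force: [1.3, 0.5, -0.7]
scene 91 182 198 196 206 [ 0  0  0  0  0  0  3  5  7  7  9  9  9 10 13 12  7]
[ 0  0  0  0  0  7 13 16 18 18 18 18 17 17 14 12  9]
```

Run:
```python
from h import *
S=camera_model("scene");s=grab_frame("scene");k=mask(s,(0,150,60),(6,255,255))|mask(s,(175,150,60),(180,255,255));g=cv2.cvtColor(s,cv2.COLOR_RGB2GRAY);y=mask(s,(20,120,80),(33,255,255))
for r in range(186,222): print(r,''.join('#' if k[r,c] else 'y' if y[r,c] else 'o' if g[r,c]<70 else '.' for c in range(165,215)))
p=state()["ee_pos"];print(p)
for d in (0,14,): 
  for a in (-16,0,16):
    q=S["R"]@(p+[a,0,-d])+S["t"];u=S["intrinsics"]@q;print(d,a,u[:2]/u[2])
```

```text
186 ooo...oooooooooo.y..ooooo.....oooooo......oooo....
187 oooo..ooooooooooy....o..oo.....ooooo.....oooo.....
188 oooo.y.oooooooo.y..............ooooo....ooooo.....
189 .oooo...oooooooo...............oooooooooooooo.....
190 .........oooooooy...............oooooooooooo......
191 ..........oooooo....o.............oooooooooo......
192 ............ooooooooooooo...........ooooooo.......
193 .............oooooooooooooo..............oo.......
194 .............oooooooooooooo............ooo........
195 ..............oooooooooooo.............ooo........
196 ...............oooooooooooo####........oo.........
197 ...............oooo.ooooooo#####........o.........
198 ................oooo.oooo.#######.................
199 ................ooooo.ooo.#######.................
200 .................oooooooo#########................
201 .................oooooo..########.................
202 ..................ooooo.#########.................
203 .................###oo..#########.................
204 ..................####.#########..yyyyyy..........
205 ...................############..yyyyyyyy.........

[... 424 characters left out ...]
yyyyyyy........
214 ..........yyyyyyyyyyyyyyyyyyyyyyyyyyyyyyyy........
215 ..........yyyyyyyyyyyyyyyyyyyyyyyyyyyyyyyy........
216 ..........yyyyyyyyyyyyyyyyyyyyyyyyyyyyyyy.........
217 ..........yyyyyyyyyyyyyyyyyyyyyyyyyyyyyy..........
218 ..........yyyyyyyyyyyyyyyyyyyyyyyyyyyyy...........
219 ..........yyyyyyyyyyyyyyyyyyyyyyyyyyyy............
220 ..........yyyyyyyyyyyyyyyyyyyyyyyyyyyy............
221 ...........yyyyyyyyyyyyyyyyyyyyyyyyyy.............
[ 615.80937754 -267.49223032  169.10852396]
0 -16 [191.42977065 196.40666831]
0 0 [189.66551214 201.73119842]
0 16 [187.87238049 207.14286761]
14 -16 [192.83902748 199.48669259]
14 0 [191.10547936 204.77740309]
14 16 [189.34387516 210.15373948]
```

Cap is still at rest with no force, so the tips evidently stand higher than I assumed. I'll shift back to the start line over the cap and descend in small, force-watched steps.

```bash
python3 -m crank '[{"grip":0,"x":-0.003,"y":0,"z":0,"yaw":0},{"grip":0,"x":-0.006,"y":0,"z":0,"yaw":0},{"grip":0,"x":-0.008,"y":0,"z":0.001,"yaw":0},{"grip":0,"x":-0.008,"y":0,"z":0.002,"yaw":0},{"grip":0,"x":-0.008,"y":0,"z":0.003,"yaw":0}]' 10|sed -n '1,2p;4p'
for i in 1 2; do python3 -m crank '[{"grip":0,"x":0,"y":0,"z":0.001,"yaw":0},{"grip":0,"x":0,"y":0,"z":0.002,"yaw":0},{"grip":0,"x":0.0,"y":0,"z":0.003,"yaw":0},{"grip":0,"x":0.0,"y":0,"z":0.003,"yaw":0},{"grip":0,"x":0.0,"y":0,"z":0.003,"yaw":0}]' 10|sed -n '1,2p;4p'; done; python3 look.py
```

```text
time_s: 16.83
ee_pos: [607.6, -266.4, 166.1]
force: [0.4, 0.3, 0.5]
time_s: 17.25
ee_pos: [608.2, -266.5, 163.6]
force: [-0.1, -0.2, 3.0]
time_s: 17.67
ee_pos: [608.3, -266.6, 160.5]
force: [1.1, -0.3, 5.1]
scene 100 181 198 197 207 [ 0  0  0  0  0  0  0  2  4  5  7  9 10 13 16 14 12  8]
```

```bash
for i in 1 2; do python3 -m crank '[{"grip":0,"x":0.0005,"y":0,"z":0.001,"yaw":0},{"grip":0,"x":0.001,"y":0,"z":0.002,"yaw":0},{"grip":0,"x":0.0015,"y":0,"z":0.003,"yaw":0},{"grip":0,"x":0.002,"y":0,"z":0.004,"yaw":0},{"grip":0,"x":0.002,"y":0,"z":0.005,"yaw":0}]' 10|sed -n '1,2p;4p'; done; python3 look.py
```

```text
time_s: 18.13
ee_pos: [610.3, -266.9, 155.7]
force: [0.7, -0.9, 7.1]
time_s: 18.55
ee_pos: [612.3, -267.2, 151.3]
force: [0.5, -0.5, 9.8]
scene 97 182 198 200 210 [ 0  0  0  0  0  0  0  0  0  0  1  3  5  6  9  9 13 16 15 12  8]
```

```bash
for i in 1 2; do python3 -m crank '[{"grip":0,"x":0.0005,"y":0,"z":0.001,"yaw":0},{"grip":0,"x":0.001,"y":0,"z":0.002,"yaw":0},{"grip":0,"x":0.001,"y":0,"z":0.003,"yaw":0},{"grip":0,"x":0.001,"y":0,"z":0.003,"yaw":0},{"grip":0,"x":0.001,"y":0,"z":0.003,"yaw":0}]' 10|sed -n '1,2p;4p'; done; python3 look.py
```

```text
time_s: 19.02
ee_pos: [613.4, -267.3, 148.9]
force: [1.1, 0.5, 10.5]
time_s: 19.43
ee_pos: [613.9, -267.4, 148.0]
force: [-3.8, 0.6, 19.1]
scene 100 182 198 201 211 [ 0  0  0  0  0  0  0  0  0  0  0  1  3  5  7  8  9 14 16 16 12  9]
```

The force jumped to 19 N and the cap is 5 rows down (about 16 mm), so it's bottomed. Release back along the push line, retract and check.

```bash
python3 -m crank '[{"grip":0,"x":-0.001,"y":0,"z":-0.003,"yaw":0},{"grip":0,"x":-0.003,"y":0,"z":-0.008,"yaw":0},{"grip":0,"x":-0.006,"y":0,"z":-0.016,"yaw":0},{"grip":0,"x":-0.008,"y":0,"z":-0.03,"yaw":0},{"grip":0,"x":-0.008,"y":0,"z":-0.05,"yaw":0}]' 10|sed -n '1,2p;4p'
for i in 1 2; do python3 -m crank '[{"grip":0,"x":-0.008,"y":0,"z":-0.03,"yaw":0},{"grip":0,"x":-0.016,"y":0,"z":-0.06,"yaw":0},{"grip":0,"x":-0.024,"y":0,"z":-0.08,"yaw":0},{"grip":0,"x":-0.03,"y":0,"z":-0.10,"yaw":0},{"grip":0,"x":-0.03,"y":0,"z":-0.10,"yaw":0}]' 10|sed -n '1,2p;4p'; done
python3 look.py
python3 - <<'E'
from h import *
o=np.array([576.3,-158,105]);M=cradle(o,np.radians(-7.8));m=camera_model("wrist");w=grab_frame("wrist");cv2.imwrite("pics/w9.png",w[:,:,::-1])
k=mask(w,(0,0,205),(180,40,255));c=big(k);print("label",[np.round(M.T@(onplane(m,q,o+44*M[:,2],M[:,2])-o),1)[:2] for q in cv2.boxPoints(cv2.minAreaRect(c))])
m6=__import__("pickle").load(open("w6.pkl","rb"));c=big(mask(cv2.imread("pics/w6.png")[:,:,::-1].copy(),(0,0,205),(180,40,255)));print("before",[np.round(M.T@(onplane(m6,q,o+44*M[:,2],M[:,2])-o),1)[:2] for q in cv2.boxPoints(cv2.minAreaRect(c))])
a=cv2.imread("pics/top0.png").astype(int);b=grab_frame("top")[:,:,::-1].astype(int);d=np.abs(a-b).sum(2)
print("bystander diff",d[205:270,212:258].mean(),d[148:190,244:284].mean(),d[138:170,304:338].mean())
E
```

```text
time_s: 19.9
ee_pos: [603.4, -265.3, 191.8]
force: [-0.6, -0.1, 0.6]
time_s: 20.32
ee_pos: [576.0, -262.6, 297.9]
force: [0.5, -0.5, 0.6]
time_s: 20.73
ee_pos: [546.3, -258.5, 396.9]
force: [0.8, 0.2, 0.8]
scene 169 181 198 195 206 [ 0  0  0  0  0  2 12 16 17 18 18 18 18 16 14 12  8]
label [array([-341.8, -369.4]), array([-259. , -472.6]), array([-430.2, -577.2]), array([-547.6, -464.4])]
before [array([107. ,  16.7]), array([107.1,   2.8]), array([87.4,  2.9]), array([87.3, 17.2])]
bystander diff 17.853177257525083 15.213095238095239 13.702205882352942
```

Run:
```python
from h import *
o=np.array([576.3,-158,105]);M=cradle(o,np.radians(-7.8));m=camera_model("wrist")
def px(m,p): u=m["intrinsics"]@(m["R"]@(o+M@np.array(p,float))+m["t"]);return u[:2]/u[2]
def rep(n,m,im):
    q=np.array([px(m,p) for p in [(150,29,44),(150,-29,44),(0,29,44),(0,-29,44)]]);x0,y0=q.min(0).astype(int);x1,y1=q.max(0).astype(int)
    k=mask(im,(0,0,110),(180,60,255),(max(x0,0),max(y0,0),x1,y1));c=big(cv2.morphologyEx(k,cv2.MORPH_CLOSE,np.ones((7,7))));b=cv2.boxPoints(cv2.minAreaRect(c))
    print(n,(x0,y0,x1,y1),[np.round(M.T@(onplane(m,t,o+44*M[:,2],M[:,2])-o),1)[:2].tolist() for t in b])
import pickle
rep("before",pickle.load(open("w6.pkl","rb")),cv2.imread("pics/w6.png")[:,:,::-1].copy())
rep("now",m,cv2.imread("pics/w9.png")[:,:,::-1].copy())
a=cv2.imread("pics/s6.png").astype(int);b=grab_frame("scene")[:,:,::-1].astype(int);d=np.abs(a-b).sum(2);print("scene parcel diff",d[190:245,200:255].mean())
```

```text
before (np.int64(295), np.int64(124), np.int64(344), np.int64(218)) [[130.9, 17.4], [131.1, -17.9], [87.5, -19.3], [87.3, 18.5]]
now (np.int64(200), np.int64(56), np.int64(268), np.int64(170)) [[129.5, 18.2], [134.8, -18.5], [85.3, -18.5], [79.0, 21.6]]
scene parcel diff 62.56363636363636
```

Run:
```python
from h import *
a=cv2.imread("pics/s6.png")[:,:,::-1].copy();b=grab_frame("scene");t6=cv2.imread("pics/t6.png")[:,:,::-1].copy();t=grab_frame("top")
for n,i in (("6",a),("now",b)):
    k=mask(i,(0,0,110),(180,60,255),(195,190,225,235));o=mask(i,(5,150,100),(13,255,255),(195,185,260,240));c=big(k);print(n,cen(c),cv2.contourArea(c),[np.percentile(v,[2,50,98]).tolist() for v in np.nonzero(o)])
```

```text
6 [219.66859345 214.30250482] 86.5 [[185.0, 198.0, 230.0], [197.0, 233.5, 259.0]]
now [219.63333333 214.84736842] 95.0 [[185.0, 195.0, 230.0], [196.0, 218.0, 258.0]]
```

Parcel hasn't moved, the plunger has sprung back, and the robot is clear, so I'm handing in.

```bash
python3 -c "
from workcell import *
print(job_done())"
```

```text
the job is handed in; nothing more can be done
None
```

The job is handed in at about 21 s: the orange-taped parcel lies flat and straight on the rails against the ledge, label out and about 1.5 mm off centre; the plunger was pushed to its stop (19 N, about 16 mm) and sprang back; the arm never came near the other carton, tape roll and pen cup.

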